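# Index the optics turntable and tip the block aboard

### The job

Turn the classroom optics turntable by its raised rim until the white line on the disc faces the red pointer; this brings the gap in the rim round to the yellow step. Then tip the light-blue block off the step through the gap, so that it lies flat on its white face on the blue patch, lengthwise along the patch, with the line still facing the pointer. Do not disturb the jar, the carton or the mug.

Things in the scene. Friction and masses are not known exactly. Their poses are not given: they have to be found in the camera images.
- axis (a point): Point on the turntable's vertical axis, at the height of the disc's flat top (35 mm above the bench). Axes are those of the fixed grey base (plate 250 x 250 mm, 18 mm high): +y points to the yellow step, -y to the red pointer, z up. The base may be turned and stand anywhere.
- pointer (a point): Where the line must come: at the disc's edge, 105 mm from the axis, just in front of the tip of the fixed red pointer. The pointer stands outside the disc, 108 to 130 mm from the axis; its top is 34 mm above the bench, lower than the disc's top, so fingers on the rim pass over it.
- disc: Black turntable disc, 210 mm across, origin on the axis 23 mm above the bench. Turns both ways, stays where left (0.7 N at the rim turns it). Its raised orange rim is an upright wall 8 mm thick (97 to 105 mm from the axis), 35 to 51 mm above the bench, to pinch from above with a finger each side. Own axes: -y to the white line, +y to the gap. The rim is open for 120 degrees round +y.
- mark (a point): Outer end of the white radial line (7 mm wide) on the disc, at the top outer edge of the rim: 105 mm from the axis, 51 mm above the bench, across from the middle of the gap. At the start it is 34 to 138 degrees clockwise (seen from above) of the pointer.
- patch (a point): Centre of the blue patch on the disc's top (35 mm above the bench), 40 mm from the axis on the side away from the white line. The patch turns with the disc; it is 110 mm long along the radius (this point's y axis, which points out through the gap) and 70 mm wide.
- step_edge (a point): Middle of the top edge of the fixed yellow step nearest the disc: 109 mm from the axis, 47 mm above the bench (12 mm above the disc's top). The step's flat top is 100 mm wide (along base x) and reaches 62 mm back from this edge (base +y). Axes as the base.
- block: Light-blue plastic block 50 mm wide (own x), 28 mm thick (own y), 90 mm long (own z), 0.1 to 0.2 kg. Origin: centre of the end on which it stands on the step at the start, z up. The white face is at own -y and faces the disc at the start within 7 degrees, 3 to 12 mm back from the step's edge. Lying rightly, its own y points up and own z inward.
- block_center (a point): Centre of the block, 45 mm along its z. Pushed near its top towards the disc, the block topples over the step's edge; its rear end may stay leaning on the step until it is pushed on inward.
- jar: Bystander: white jar with blue cap, 80 mm across, 100 mm high; origin under its centre.
- carton: Bystander: yellow carton 55 x 120 x 160 mm high; origin under its centre.
- mug: Bystander: blue mug, 76 mm across, 90 mm high; origin under its centre.
Things that resemble listed ones, but are neither listed nor needed, are in the scene too. Leave any pink look-alike of the block alone.

How it is judged:
On the way, in this order (a step that is already met when the one before it is completed fails the run):
1. the white line faces the red pointer and the disc is at rest, while the block still stands on the step (horizontal distance between mark and pointer below 0.008 m and angular speed of disc below 0.05 rad/s and angle between block's own z axis and vertical below 0.2 rad and y of block_center in the frame of step_edge above 0 m), for 0.2 s.
2. the block lies on its white face on the blue patch (angle between block's own y axis and vertical below 0.08 rad and horizontal distance between block_center and patch below 0.018 m), for 0.2 s.
At the end, for the whole second after the job is handed in: The outer end of the white line is within 8 mm of the pointer point (about 4 degrees) with the disc at rest; the block lies flat on its white face on the disc, its centre within 18 mm of the patch's centre, its length within 15 degrees of the patch's, at rest (all of step 2 and horizontal distance between mark and pointer below 0.008 m and distance between block_center and patch below 0.024 m and angle between the z axis of block and the y axis of patch, either way round below 0.27 rad and angular speed of disc below 0.05 rad/s and linear speed of block below 0.02 m/s); the robot touches nothing.
It fails at once if a bystander (jar, carton, mug) is moved by more than 20 mm (distance of any of jar, carton, mug from where it was at the start of the episode above 0.02 m).
It fails at once if the block falls to the base or the bench (height (world z) of block_center below 0.04 m).
It also fails if it takes over 61 s, if anything falls off the work surface, if the arm or the gripper's body presses on something with over 40 N, if the wrist force passes 120 N, or if a joint passes its speed limit or range.

### The arm

A 6-joint arm with a two-finger parallel gripper is mounted at the origin on the work surface. World frame = base frame: x ahead of the robot, y to its left, z up, the work surface at z = 0. Lengths are in m, angles in rad, forces in N, time in s.
With the tool pointing down it reaches from about 0.375 to 0.975 m from the base axis. Payload 3.8 kg.
Tool frame: the origin (TCP) lies where the fingers leave the gripper's body, on its centre line; the fingertips stand 73 mm ahead of it and the grasp point (between the pads) lies 54 mm ahead of it; z points along the fingers, y is the line along which they close (so a half turn about z gives the same grasp; the last joint's range is limited). The gripper opens to 85 mm and grips with 20 to 120 N. Pads are 22 mm wide; open, the fingers measure 114 mm over their backs; the gripper's body (76 mm by 85 mm) begins 54 mm behind the grasp point. The pads swing forward as they close: fully open they stand 13 mm farther back than shut.
Start: joints at [1.252, 0.264, 1.604, -0, 1.274, -0.037], TCP at [0.188, 0.648, 0.304] pointing down, gripper open.
Joint ranges: [-2.63, 2.63], [-0.94, 2.18], [0.31, 2.57], [-1.31, 4.45], [0, 2.66], [-2.55, 2.55]. Speed limits (rad/s): [2.57, 2.57, 3.14, 3.14, 3.14, 3.14].

### API

Orientations are given as a rotation vector (axis times angle).
In Python, from workcell import read_state, viewer, bot gives the robot as it stands.
- The arm moves only by the tool jog_arm, never from a script. Its argument "increments" is a list that holds one entry, the list of rows, each a list of 7 numbers: the shift along the tool's x, y, z in units of 30 mm (1.0 is 30 mm), then the turn, a rotation vector about the tool's x, y, z in units of 6 degrees (1.0 is 6 degrees), then the opening, from -1 (shut) to 1 (fully open). A call has exactly 5 rows; each row shifts and turns the commanded pose from where the row before left it, along the tool's axes as they then stand; what a row does not reach is not made up. A row lasts 1/12 s, in which the tool goes at most 41.7 mm and 7.16 degrees, less where a joint would pass 70% of its speed; a pose out of reach is approached as far as the arm can. A call is refused whole if a number of a shift passes 1 or a number of a turn 1, either way. A call with a gripper value outside its range is refused whole. The fingers move at their own pace and stop on an object; "force" is the grip in N (left out, the last holds). Time passes only in rows, so rows that do not move let the fingers close, or fill a call up. It gives the time, the measured TCP pose, the force, the opening and the grip force at its end, in the units of the state.
- read_state(): the state, without advancing time (a new reading comes with each control period).
- viewer.read_camera(name): name is "side" or "top"; returns (picture, depth): 384x512x3 uint8, blue, green, red; 384x512 float32, m along the optical axis (not along the pixel's ray), 0 where there is no reading.
- viewer.camera_params(name): a dict with "fx", "fy", "cx", "cy" (pixels), "R" (3x3) and "t" (3): a world point X has camera coordinates R X + t. Camera axes: x right, y down, z forward; pixel columns grow to the right and rows downward; lengths in m; the calibration is good to about 2 mm. A picture is of the moment at which its call begins. camera_params takes no time and is no camera call.
- bot.finish_job(): hands the job in; it is judged then, once.
The state is a dict: "time": time; "q": joint angles; "joint_vel": joint speeds; "joint_torque": joint torques, N m; "tool_pos": TCP position; "tcp_rot": TCP orientation; "wrist_force": force on the tool from outside, world axes, zero at the start; "torque": the same for the moment, N m; "width": opening from 0.0 (shut) to 1.0 (fully open); "grip_force": force on a finger pad.
Only numpy, scipy, OpenCV 4.12 (cv2) and the standard library are available. Lean on these libraries where they do the work, as an engineer would, in place of code of your own. Each camera call takes 0.05 s, during which the arm holds its last target. There are 200 camera calls.

## Working session

There is one attempt and no reset: what is moved stays moved. The work goes in short steps, Python scripts to look and compute and a tool call to move; the robot and the scene stay as the last step left them, time stands still between calls to the robot, and variables do not carry over. Pictures are saved under pics/ and viewed, at most 10 in all, crops included, and the job is handed in when it is done.

Besides the shell and the picture viewer there is one more tool, called after "Emit:" as name([rows], argument=value, ...), one row to a line, values as JSON. jog_arm: Moves the arm, as the interface text tells. Its arguments: {"type":"object","properties":{"increments":{"type":"array","items":{"type":"array","items":{"type":"array","items":{"type":"number"}}}},"force":{"type":"number"}},"required":["increments"]}

```bash
mkdir -p pics; ls
cat > h.py <<'E'
import numpy as np, cv2
from workcell import read_state, viewer, bot
def grab(n):
    im,d=viewer.read_camera(n); return im,d,viewer.camera_params(n)
def cloud(d,p):
    v,u=np.indices(d.shape); X=np.stack([(u-p['cx'])/p['fx']*d,(v-p['cy'])/p['fy']*d,d],-1)
    return (X-np.array(p['t']))@np.array(p['R'])
def ray(u,v,z,p):
    R=np.array(p['R']);c=-R.T@np.array(p['t']);w=R.T@np.array([(u-p['cx'])/p['fx'],(v-p['cy'])/p['fy'],1])
    return c+w*(z-c[2])/w[2]
def proj(X,p):
    c=np.array(p['R'])@X+np.array(p['t']);return p['fx']*c[0]/c[2]+p['cx'],p['fy']*c[1]/c[2]+p['cy']
E
python3 - <<'E'
from h import *
a,d,p=grab('top');b,e,q=grab('side')
np.savez('s0.npz',a=a,d=d,b=b,e=e)
cv2.imwrite('pics/t0.png',cv2.resize(a,(800,600)));cv2.imwrite('pics/s0.png',cv2.resize(b,(800,600)))
print(p,q,read_state())
E
```

```text
pics
{'fx': 402.94826127277867, 'fy': 402.94826127277867, 'cx': 257.7348703869701, 'cy': 188.72087942381185, 'R': array([[-0.03556661, -0.99936154, -0.00339666],
       [-0.97493787,  0.03544389, -0.21963581],
       [ 0.21961597, -0.00450017, -0.97557602]]), 't': array([0.04458181, 0.56975238, 1.21869016])} {'fx': 377.92926502114256, 'fy': 377.92926502114256, 'cx': 256.6940315127191, 'cy': 192.67554107634876, 'R': array([[ 0.9171029 , -0.39853555, -0.00957575],
       [-0.2819145 , -0.63137889, -0.72241603],
       [ 0.28186254,  0.66522937, -0.69139235]]), 't': array([-0.50057121,  0.21457667,  1.01990531])} {'time': 0.1, 'q': array([ 1.25209846e+00,  2.64683476e-01,  1.60524438e+00, -6.26839404e-06,
        1.27370386e+00, -3.68922395e-02]), 'joint_vel': array([ 0.00016479, -0.00381748, -0.00333098,  0.00104461, -0.00090918,
        0.00273794]), 'joint_torque': array([ 8.96326237e-04, -5.16707361e+01, -3.68590450e+01,  6.68487883e-05,
        6.35101867e-03,  6.35936189e-06]), 'tool_pos': array([0.18754762, 0.64788465, 0.30267881]), 'tcp_rot': array([-0.44114306, -3.11010587,  0.00315377]), 'wrist_force': array([-0.12520601, -0.59951049,  1.05193742]), 'torque': array([ 0.00437128,  0.03505873, -0.01207406]), 'grip_force': 0.0, 'width': 0.9989171088941817}
```

View pics/t0.png

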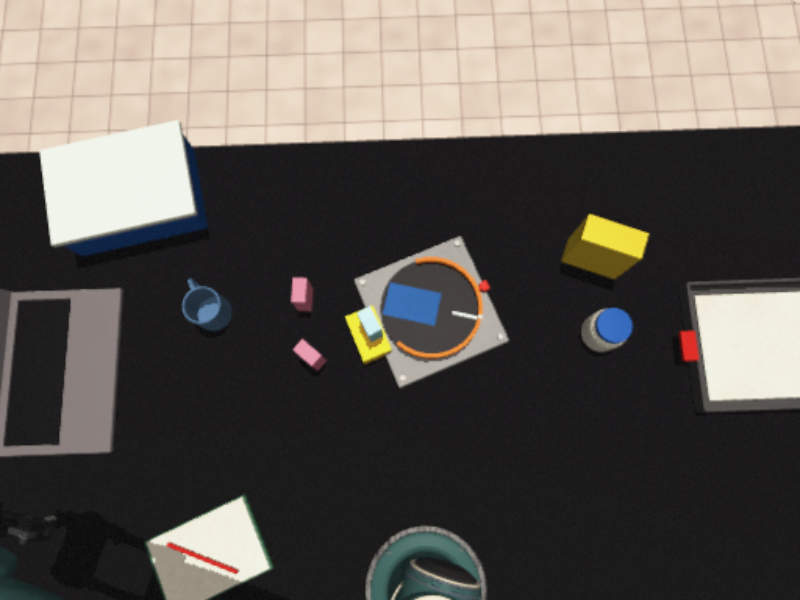

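View pics/s0.png

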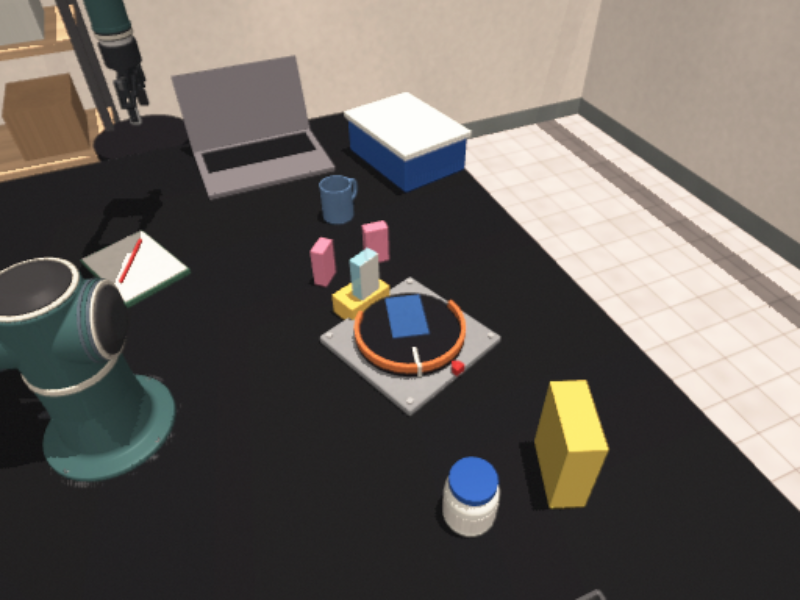

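The top picture shows the turntable at about (430,308) with the pointer at (484,286) and the white line end at (481,318). The yellow step is at (368,335) with the light-blue block on it at (370,323). Candidates for the block are light blue (370,323), pink (302,294) and pink (309,354). Only the first is light blue and on the yellow step, so it is the one meant. The side picture agrees, with the block at (365,273) and its white face towards the disc.

```bash
cat >> h.py <<'E'
from scipy.optimize import least_squares
def hsv(im,lo,hi): return cv2.inRange(cv2.cvtColor(im,cv2.COLOR_BGR2HSV),np.array(lo),np.array(hi))>0
def near(P,c,r): return np.hypot(P[...,0]-c[0],P[...,1]-c[1])<r
E
python3 - <<'E'
from h import *
s=np.load('s0.npz')
for n,im,d in (('top',s['a'],s['d']),('side',s['b'],s['e'])):
    p=viewer.camera_params(n);P=cloud(d,p)
    if n=='top': c0=ray(430*.64,308*.64,.035,p)
    N=near(P,c0,.22)
    o=hsv(im,(5,150,120),(18,255,255))&N&(P[...,2]>.046)
    X=P[o][:,:2]
    r=least_squares(lambda t:np.hypot(X[:,0]-t[0],X[:,1]-t[1])-t[2],[*c0[:2],.1],loss='soft_l1',f_scale=.003).x
    print(n,'rim',r,o.sum(),P[o][:,2].mean(), np.percentile(P[o][:,2],[5,95]))
    ax=r[:2]
    def show(k,m):
        if m.sum()==0: print(k,'none');return
        q=P[m];print(k,m.sum(),q.mean(0).round(4),q.min(0).round(3),q.max(0).round(3))
    R_=(hsv(im,(0,150,80),(4,255,255))|hsv(im,(175,150,80),(180,255,255)))&N; show('red',R_)
    Y=hsv(im,(22,120,100),(34,255,255))&N&(abs(P[...,2]-.047)<.004); show('stepTop',Y)
    if Y.sum(): print(cv2.minAreaRect((P[Y][:,:2]*1000).astype(np.float32)))
    G=N&(abs(P[...,2]-.018)<.004); print('plate',cv2.minAreaRect((P[G&hsv(im,(0,0,70),(180,60,200))][:,:2]*1000).astype(np.float32)))
    B=N&(P[...,2]>.08); show('blk',B)
    T=N&(P[...,2]>.13); show('blktop',T)
    if T.sum(): print(cv2.minAreaRect((P[T][:,:2]*1000).astype(np.float32)))
    W=hsv(im,(0,0,150),(180,70,255))&near(P,ax,.11)&(P[...,2]<.06)&(P[...,2]>.028); show('white',W)
    rr=np.hypot(P[...,0]-ax[0],P[...,1]-ax[1])
    show('whiteRim',W&(rr>.095)); print(W.nonzero()[0].size)
    bl=hsv(im,(100,120,60),(125,255,255))&near(P,ax,.11); show('patch',bl)
    c=(P[bl][:,:2].mean(0)-ax); print('patch dir deg',np.degrees(np.arctan2(*c[::-1])))
    v=P[W][:,:2].mean(0)-ax;print('line dir',np.degrees(np.arctan2(v[1],v[0])))
    v=P[R_][:,:2].mean(0)-ax;print('ptr dir',np.degrees(np.arctan2(v[1],v[0])),np.hypot(*v))
    if Y.sum(): v=P[Y][:,:2].mean(0)-ax;print('step dir',np.degrees(np.arctan2(v[1],v[0])),np.hypot(*v))
a=s['a'];cv2.imwrite('pics/c0.png',cv2.resize(a[140:260,170:340],(800,565),interpolation=cv2.INTER_CUBIC))
E
```

```text
top rim [ 0.54872496 -0.03173439  0.10070245] 309 0.05089914028480202 [0.04696864 0.05493676]
red 41 [ 0.593  -0.1477  0.0276] [ 0.583 -0.163 -0.005] [ 0.613 -0.137  0.04 ]
stepTop 288 [0.4882 0.1037 0.0471] [0.444 0.055 0.043] [0.553 0.143 0.051]
((499.34710693359375, 98.99915313720703), (100.52012634277344, 61.55766296386719), 20.99877166748047)
plate ((549.4390869140625, -31.693634033203125), (249.42263793945312, 249.40829467773438), 20.954086303710938)
blk 192 [0.5048 0.0902 0.1322] [0.48  0.069 0.084] [0.535 0.114 0.142]
blktop 162 [0.5081 0.0913 0.1367] [0.481 0.07  0.132] [0.535 0.114 0.142]
((507.75787353515625, 91.5373306274414), (50.108726501464844, 27.96721076965332), 24.765422821044922)
white 55 [ 0.5413 -0.0892  0.0373] [ 0.521 -0.131  0.029] [0.647 0.062 0.057]
whiteRim 14 [ 0.5688 -0.0595  0.0442] [ 0.521 -0.131  0.03 ] [0.647 0.062 0.057]
55
patch 717 [0.5594 0.0067 0.0355] [ 0.515 -0.052  0.027] [0.605 0.066 0.044]
patch dir deg 74.4526884063528
line dir -97.31071122443485
ptr dir -69.11888882138845 0.12414136640683962
step dir 114.08887953970306 0.14833679409447734

[... 404 characters left out ...]
9729614257812, 252.8301239013672), 20.84988021850586)
blk 367 [0.5041 0.0823 0.1177] [0.477 0.066 0.08 ] [0.535 0.112 0.142]
blktop 138 [0.506  0.0875 0.1378] [0.478 0.068 0.13 ] [0.535 0.112 0.142]
((507.96319580078125, 90.81820678710938), (55.67418670654297, 30.781888961791992), 27.67400550842285)
white 46 [ 0.5292 -0.1093  0.0413] [ 0.519 -0.136  0.031] [ 0.539 -0.076  0.055]
whiteRim 18 [ 0.5233 -0.132   0.0476] [ 0.519 -0.136  0.031] [ 0.528 -0.126  0.055]
46
patch 607 [0.5582 0.0038 0.0371] [ 0.512 -0.056  0.033] [0.605 0.065 0.041]
patch dir deg 74.65888957102119
line dir -103.90174314924836
ptr dir -69.10234054030117 0.12204183946949164
step dir 117.26849430602869 0.13775758651244024
```

View pics/c0.png

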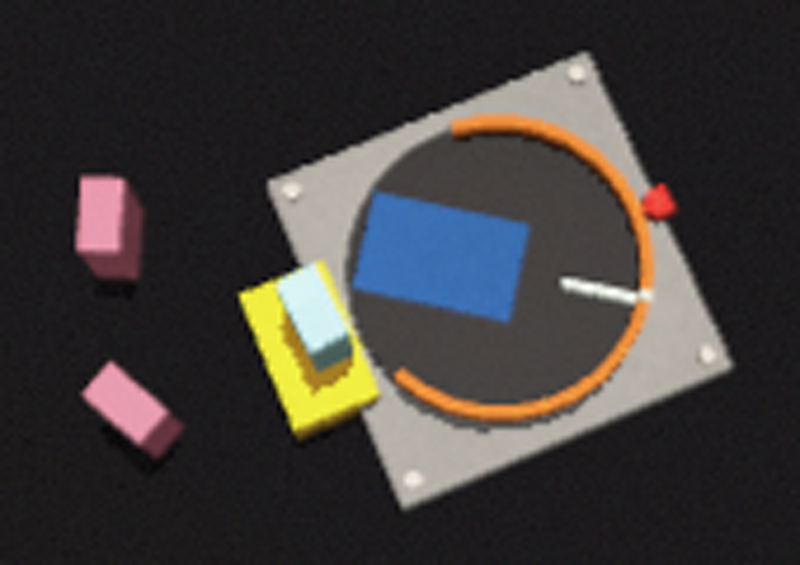

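The crop shows the light-blue block at about (315,310) standing on the yellow step. Both pink look-alikes, at (105,215) and (130,410), are clearly on the bench. The measured sizes agree with the task: rim radius 101 mm, plate 250 mm, step 100x62 mm, block 50x28 mm. The line has to turn about +35° (CCW).

```bash
cat >> h.py <<'E'
from scipy.spatial.transform import Rotation as Ro
AX=np.array([.5486,-.0325]);YB=np.radians(21.0)
def base(x,y): c,s=np.cos(YB),np.sin(YB); return AX+np.array([c*x-s*y,s*x+c*y])
def tool(yawy): # tool down, tool y axis at world angle
    y=np.array([np.cos(yawy),np.sin(yawy),0]);z=np.array([0,0,-1.]);return Ro.from_matrix(np.stack([np.cross(y,z),y,z],1))
def plan(wps,start=None):
    """wps: (x,y,z,yaw deg,nrows); prints rows in jog units"""
    if start is None:
        s=read_state();p=np.array(s['tool_pos']);r=Ro.from_rotvec(s['tcp_rot'])
    else: p,r=np.array(start[:3]),tool(np.radians(start[3]))
    k=0
    for x,y,z,w,n in wps:
        t=np.array([x,y,z]);dr=(tool(np.radians(w))*r.inv()).as_rotvec();p0,r0=p,r
        for i in range(n):
            pn=p0+(t-p0)*(i+1)/n;rn=Ro.from_rotvec(dr*(i+1)/n)*r0
            d=r.inv().apply(pn-p)/.03;a=np.degrees((r.inv()*rn).as_rotvec())/6
            print(k//5,[float(v) for v in np.round([*d,*a],2)]);p,r=pn,rn;k+=1
def st():
    s=read_state();yv=Ro.from_rotvec(s['tcp_rot']).as_matrix()[:,1]
    print(round(s['time'],2),s['tool_pos'].round(4),'yaw',np.degrees(np.arctan2(yv[1],yv[0])).round(2),'z',Ro.from_rotvec(s['tcp_rot']).as_matrix()[:,2].round(3),'F',s['wrist_force'].round(1),round(s['width'],3),s['q'].round(2))
E
python3 - <<'E'
from h import *
a=np.radians(-160);t=AX+.101*np.array([np.cos(a),np.sin(a)]);print(t)
plan([(*t,.2,20,30)])
E
```

```text
[ 0.45369105 -0.06704403]
0 [-0.5, -0.68, 0.12, -0.0, 0.0, 0.3]
0 [-0.53, -0.66, 0.12, -0.0, 0.0, 0.3]
0 [-0.55, -0.65, 0.12, -0.0, 0.0, 0.3]
0 [-0.57, -0.63, 0.12, -0.0, 0.0, 0.3]
0 [-0.59, -0.61, 0.12, -0.0, 0.0, 0.3]
1 [-0.6, -0.59, 0.12, -0.0, 0.0, 0.3]
1 [-0.62, -0.57, 0.12, -0.0, 0.0, 0.3]
1 [-0.64, -0.55, 0.12, -0.0, 0.0, 0.3]
1 [-0.66, -0.53, 0.11, -0.0, 0.0, 0.3]
1 [-0.67, -0.51, 0.11, -0.0, 0.0, 0.3]
2 [-0.69, -0.49, 0.11, -0.0, 0.0, 0.3]
2 [-0.71, -0.47, 0.11, -0.0, 0.0, 0.3]
2 [-0.72, -0.45, 0.11, -0.0, 0.0, 0.3]
2 [-0.73, -0.42, 0.11, -0.0, 0.0, 0.3]
2 [-0.75, -0.4, 0.11, -0.0, 0.0, 0.3]
3 [-0.76, -0.38, 0.11, -0.0, 0.0, 0.3]
3 [-0.77, -0.35, 0.11, -0.0, 0.0, 0.3]
3 [-0.78, -0.33, 0.11, -0.0, 0.0, 0.3]
3 [-0.79, -0.31, 0.11, -0.0, 0.0, 0.3]
3 [-0.8, -0.28, 0.11, -0.0, 0.0, 0.3]
4 [-0.81, -0.26, 0.11, -0.0, 0.0, 0.3]
4 [-0.82, -0.23, 0.11, -0.0, 0.0, 0.3]
4 [-0.82, -0.2, 0.11, -0.0, 0.0, 0.3]
4 [-0.83, -0.18, 0.11, -0.0, 0.0, 0.3]
4 [-0.83, -0.15, 0.11, -0.0, 0.0, 0.3]
5 [-0.84, -0.13, 0.11, -0.0, 0.0, 0.3]
5 [-0.84, -0.1, 0.11, -0.0, 0.0, 0.3]
5 [-0.84, -0.07, 0.11, -0.0, 0.0, 0.3]
5 [-0.85, -0.05, 0.11, -0.0, 0.0, 0.3]
5 [-0.85, -0.02, 0.11, -0.0, 0.0, 0.3]
```

Emit:
jog_arm([
  [[-0.5,-0.68,0.1,0,0,0.3,0],[-0.53,-0.66,0.1,0,0,0.3,0],[-0.55,-0.65,0.1,0,0,0.3,0],[-0.57,-0.63,0.1,0,0,0.3,0],[-0.59,-0.61,0.1,0,0,0.3,0]],
])

```text
time: 0.52
tool_pos: [0.2324, 0.5278, 0.288]
tcp_rot: [-0.686, -3.066, 0.002]
wrist_force: [1.2, -0.1, 0.0]
width: 0.5
grip_force: 0.0
```

Emit:
jog_arm([
  [[-0.6,-0.59,0.1,0,0,0.3,-0.3],[-0.62,-0.57,0.1,0,0,0.3,-0.3],[-0.64,-0.55,0.1,0,0,0.3,-0.3],[-0.66,-0.53,0.1,0,0,0.3,-0.3],[-0.67,-0.51,0.1,0,0,0.3,-0.3]],
])

```text
time: 0.93
tool_pos: [0.2766, 0.4093, 0.2732]
tcp_rot: [-0.924, -3.002, 0.001]
wrist_force: [0.4, -0.6, 1.0]
width: 0.353
grip_force: 0.0
```

Emit:
jog_arm([
  [[-0.69,-0.49,0.1,0,0,0.3,-0.3],[-0.71,-0.47,0.1,0,0,0.3,-0.3],[-0.72,-0.45,0.1,0,0,0.3,-0.3],[-0.73,-0.42,0.1,0,0,0.3,-0.3],[-0.75,-0.4,0.1,0,0,0.3,-0.3]],
])

```text
time: 1.35
tool_pos: [0.321, 0.2903, 0.2583]
tcp_rot: [-1.157, -2.921, 0.001]
wrist_force: [0.7, 0.7, 0.2]
width: 0.348
grip_force: 0.0
```

Emit:
jog_arm([
  [[-0.76,-0.38,0.1,0,0,0.3,-0.3],[-0.77,-0.35,0.1,0,0,0.3,-0.3],[-0.78,-0.33,0.1,0,0,0.3,-0.3],[-0.79,-0.31,0.1,0,0,0.3,-0.3],[-0.8,-0.28,0.1,0,0,0.3,-0.3]],
])

```text
time: 1.77
tool_pos: [0.3652, 0.1711, 0.2434]
tcp_rot: [-1.383, -2.821, 0.001]
wrist_force: [1.1, -0.6, -0.9]
width: 0.35
grip_force: 0.0
```

Emit:
jog_arm([
  [[-0.81,-0.26,0.1,0,0,0.3,-0.3],[-0.82,-0.23,0.1,0,0,0.3,-0.3],[-0.82,-0.2,0.1,0,0,0.3,-0.3],[-0.83,-0.18,0.1,0,0,0.3,-0.3],[-0.83,-0.15,0.1,0,0,0.3,-0.3]],
])

```text
time: 2.18
tool_pos: [0.4093, 0.0519, 0.2285]
tcp_rot: [-1.6, -2.703, 0.0]
wrist_force: [-0.4, 0.1, -0.1]
width: 0.349
grip_force: 0.0
```

Emit:
jog_arm([
  [[-0.84,-0.13,0.1,0,0,0.3,-0.3],[-0.84,-0.1,0.1,0,0,0.3,-0.3],[-0.84,-0.07,0.1,0,0,0.3,-0.3],[-0.85,-0.05,0.1,0,0,0.3,-0.3],[-0.85,-0.02,0.1,0,0,0.3,-0.3]],
])

```text
time: 2.6
tool_pos: [0.4534, -0.0674, 0.2134]
tcp_rot: [-1.807, -2.569, 0.0]
wrist_force: [0.3, -0.2, 0.1]
width: 0.354
grip_force: 0.0
```

Run:
```python
from h import *
st()
plan([(.4537,-.067,.15,20,3),(.4537,-.067,.118,20,2)])
```

```text
2.6 [ 0.4534 -0.0674  0.2134] yaw 19.75 z [-0.001  0.    -1.   ] F [ 0.3 -0.2  0.1] 0.354 [-0.2  -0.07  2.15  0.    1.07 -0.55]
0 [0.0, 0.01, 0.7, -0.0, -0.0, -0.01]
0 [0.0, 0.01, 0.7, -0.0, -0.0, -0.01]
0 [0.0, 0.01, 0.7, -0.0, -0.0, -0.01]
0 [-0.0, -0.0, 0.53, 0.0, -0.0, -0.0]
0 [-0.0, -0.0, 0.53, 0.0, -0.0, -0.0]
```

Emit:
jog_arm([
  [[0,0.01,0.7,0,0,0,-0.4],[0,0.01,0.7,0,0,0,-0.4],[0,0.01,0.7,0,0,0,-0.4],[0,0,0.5,0,0,0,-0.4],[0,0,0.5,0,0,0,-0.4]],
], force=30)

```text
time: 3.02
tool_pos: [0.4535, -0.0659, 0.1193]
tcp_rot: [-1.805, -2.569, 0.001]
wrist_force: [-0.3, -0.2, 0.4]
width: 0.3
grip_force: 0.0
```

Emit:
jog_arm([
  [[0,0,0,0,0,0,-0.6],[0,0,0,0,0,0,-0.8],[0,0,0,0,0,0,-1],[0,0,0,0,0,0,-1],[0,0,0,0,0,0,-1]],
])

```text
time: 3.43
tool_pos: [0.4532, -0.0658, 0.1202]
tcp_rot: [-1.804, -2.57, 0.002]
wrist_force: [-0.4, -1.2, -11.7]
width: 0.078
grip_force: 28.9
```

Run:
```python
from h import *
st();s=read_state();print(s['grip_force'])
im,d,p=grab('side');cv2.imwrite('pics/g1.png',cv2.resize(im[130:290,170:350],(800,600)))
```

```text
3.43 [ 0.4532 -0.0658  0.1202] yaw 19.87 z [-0.002  0.    -1.   ] F [ -0.4  -1.2 -11.7] 0.078 [-0.2   0.05  2.22 -0.    0.87 -0.54]
28.898205338045955
```

View pics/g1.png

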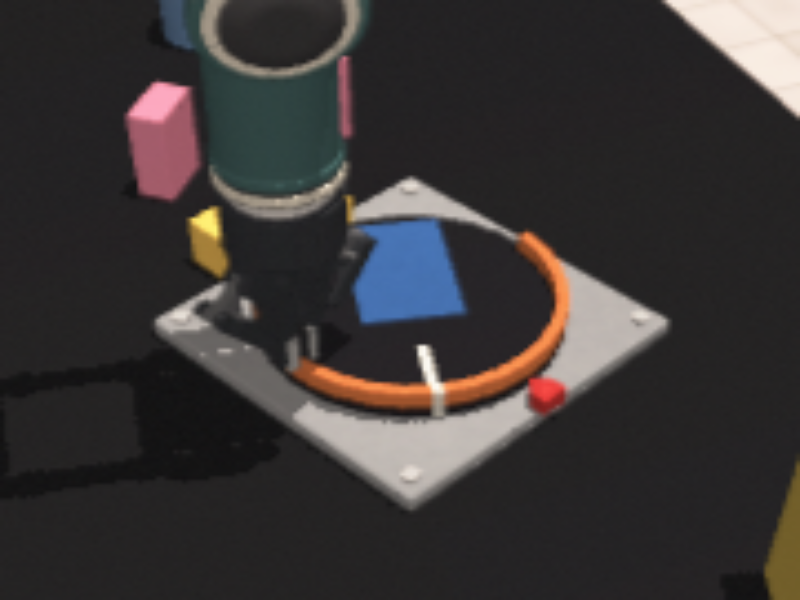

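The fingers hold the rim at about (295,345), with the line end at (440,410) and the pointer at (545,395) in the crop. I'll turn the disc CCW by about 35.4°.

Emit:
jog_arm([
  [[-0.208,0.006,0,0,0,-0.59,-1],[-0.208,0.006,0,0,0,-0.59,-1],[-0.208,0.006,0,0,0,-0.59,-1],[-0.208,0.006,0,0,0,-0.59,-1],[-0.208,0.006,0,0,0,-0.59,-1]],
])

```text
time: 3.9
tool_pos: [0.4676, -0.0933, 0.1202]
tcp_rot: [-1.382, -2.817, 0.002]
wrist_force: [-3.2, -0.5, -8.5]
width: 0.074
grip_force: 29.2
```

Emit:
jog_arm([
  [[-0.208,0.006,0,0,0,-0.59,-1],[-0.208,0.006,0,0,0,-0.59,-1],[-0.208,0.006,0,0,0,-0.59,-1],[-0.208,0.006,0,0,0,-0.59,-1],[-0.208,0.006,0,0,0,-0.59,-1]],
])

```text
time: 4.32
tool_pos: [0.4901, -0.1153, 0.1202]
tcp_rot: [-0.931, -2.997, 0.003]
wrist_force: [-4.0, -3.0, -9.0]
width: 0.073
grip_force: 29.2
```

```bash
cat >> h.py <<'E'
def angles(ns=('top','side')):
    for n in ns:
        im,d,p=grab(n);P=cloud(d,p)
        rr=np.hypot(P[...,0]-AX[0],P[...,1]-AX[1])
        W=hsv(im,(0,0,140),(180,80,255))&(rr<.112)&(P[...,2]<.06)&(P[...,2]>.028)
        k,l,s_,c=cv2.connectedComponentsWithStats(W.astype(np.uint8))
        for i in range(1,k):
            if s_[i,4]<15: continue
            u=np.argwhere(l==i);R=rr[l==i]
            h=np.where(R>.096,.051,.035)
            Q=np.array([ray(b,a,z,p)[:2] for (a,b),z in zip(u,h)])-AX
            A=np.degrees(np.arctan2(Q[:,1],Q[:,0]));print(n,'line',len(u),np.median(A).round(2),A.std().round(2),R.min().round(3),R.max().round(3))
        bl=hsv(im,(100,120,60),(125,255,255))&(rr<.11)
        u=np.argwhere(bl);Q=np.array([ray(b,a,.035,p)[:2] for a,b in u])
        (c,wh,an)=cv2.minAreaRect((Q*1000).astype(np.float32));v=np.array(c)/1000-AX
        print(n,'patch',np.round(c,1),np.round(wh,1),round(an,2),'dir',np.degrees(np.arctan2(v[1],v[0])).round(2),np.hypot(*v).round(4))
E
python3 - <<'E'
from h import *
st();angles()
E
```

```text
4.32 [ 0.4901 -0.1153  0.1202] yaw 55.47 z [-0.004 -0.001 -1.   ] F [-4. -3. -9.] 0.073 [-0.28  0.14  2.13 -0.    0.88 -1.25]
top patch [534.9   5.3] [ 69.9 111. ] 21.34 dir 109.95 0.0402
side line 34 -66.65 2.37 0.047 0.096
side line 15 -68.59 3.86 0.087 0.107
side patch [654.5 276.7] [690.5 125.3] 66.04 dir 71.09 0.3268
```

Emit:
jog_arm([
  [[0,0,0,0,0,0,-0.7],[0,0,0,0,0,0,-0.5],[0,0,0,0,0,0,-0.4],[0,0,-0.2,0,0,0,-0.4],[0,0,-0.8,0,0,0,-0.4]],
])

```text
time: 4.83
tool_pos: [0.4898, -0.1139, 0.1491]
tcp_rot: [-0.936, -2.993, -0.0]
wrist_force: [-0.3, -0.3, -0.1]
width: 0.296
grip_force: 0.0
```

Run:
```python
from h import *
st();s=read_state()
t=base(.007,.183);x,y,z=s['tool_pos'];print(t)
plan([(x,y,.25,50,4),(*t,.26,21,11)])
```

```text
4.83 [ 0.4898 -0.1139  0.1491] yaw 55.26 z [-0.005  0.002 -1.   ] F [-0.3 -0.3 -0.1] 0.296 [-0.28  0.1   2.11  0.    0.94 -1.24]
[0.48955373 0.14085379]
0 [0.0, -0.0, -0.84, -0.0, -0.01, 0.22]
0 [0.0, -0.0, -0.84, -0.0, -0.01, 0.22]
0 [0.0, -0.0, -0.84, -0.0, -0.01, 0.22]
0 [0.0, -0.0, -0.84, -0.0, -0.01, 0.22]
0 [0.5, 0.59, -0.03, -0.0, -0.0, 0.44]
1 [0.52, 0.57, -0.03, -0.0, -0.0, 0.44]
1 [0.55, 0.54, -0.03, -0.0, -0.0, 0.44]
1 [0.57, 0.52, -0.03, -0.0, -0.0, 0.44]
1 [0.6, 0.49, -0.03, -0.0, -0.0, 0.44]
1 [0.62, 0.46, -0.03, -0.0, -0.0, 0.44]
2 [0.64, 0.43, -0.03, -0.0, -0.0, 0.44]
2 [0.66, 0.4, -0.03, -0.0, -0.0, 0.44]
2 [0.68, 0.37, -0.03, -0.0, -0.0, 0.44]
2 [0.69, 0.34, -0.03, -0.0, -0.0, 0.44]
2 [0.71, 0.31, -0.03, -0.0, -0.0, 0.44]
```

Emit:
jog_arm([
  [[0,0,-0.84,0,-0.01,0.22,-0.4],[0,0,-0.84,0,-0.01,0.22,-0.4],[0,0,-0.84,0,-0.01,0.22,-0.4],[0,0,-0.84,0,-0.01,0.22,-0.4],[0.5,0.59,-0.03,0,0,0.44,-0.4]],
])

```text
time: 5.25
tool_pos: [0.4954, -0.094, 0.2604]
tcp_rot: [1.142, 2.908, -0.001]
wrist_force: [1.5, 0.1, 0.4]
width: 0.302
grip_force: 0.0
```

Emit:
jog_arm([
  [[0.52,0.57,-0.03,0,0,0.44,-0.4],[0.55,0.54,-0.03,0,0,0.44,-0.4],[0.57,0.52,-0.03,0,0,0.44,-0.4],[0.6,0.49,-0.03,0,0,0.44,-0.4],[0.62,0.46,-0.03,0,0,0.44,-0.4]],
])

```text
time: 5.67
tool_pos: [0.4919, 0.0258, 0.2585]
tcp_rot: [1.472, 2.768, 0.002]
wrist_force: [1.1, -0.4, 0.0]
width: 0.298
grip_force: 0.0
```

Emit:
jog_arm([
  [[0.64,0.43,-0.03,0,0,0.44,-0.4],[0.66,0.4,-0.03,0,0,0.44,-0.4],[0.68,0.37,-0.03,0,0,0.44,-0.4],[0.69,0.34,-0.03,0,0,0.44,-0.4],[0.71,0.31,-0.03,0,0,0.44,-0.4]],
])

```text
time: 6.08
tool_pos: [0.4914, 0.1418, 0.2627]
tcp_rot: [1.78, 2.581, 0.003]
wrist_force: [1.1, 0.1, -0.3]
width: 0.299
grip_force: 0.0
```

Run:
```python
from h import *
st();angles()
im,d,p=grab('side');cv2.imwrite('pics/b1.png',cv2.resize(im[110:290,150:350],(800,600)))
P=cloud(d,p)
t=base(.007,.183)
plan([(*t,.188,21,5)])
```

```text
6.08 [0.4914 0.1418 0.2627] yaw 20.82 z [ 0.006 -0.002 -1.   ] F [ 1.1  0.1 -0.3] 0.299 [ 0.23 -0.02  2.   -0.    1.16 -0.13]
top line 46 -68.11 1.93 0.046 0.104
top patch [534.4   5. ] [ 69.7 110.9] 21.6 dir 110.73 0.0401
side line 35 -66.68 2.46 0.046 0.096
side line 17 -69.02 3.55 0.088 0.107
side patch [534.6   6.2] [ 72.2 112.2] 21.64 dir 109.86 0.0411
0 [-0.0, -0.02, 0.5, 0.01, 0.01, 0.0]
0 [-0.0, -0.02, 0.5, 0.01, 0.01, 0.0]
0 [-0.0, -0.02, 0.5, 0.01, 0.01, 0.0]
0 [-0.0, -0.02, 0.5, 0.01, 0.01, 0.0]
0 [-0.0, -0.01, 0.5, 0.01, 0.01, 0.0]
```

View pics/b1.png

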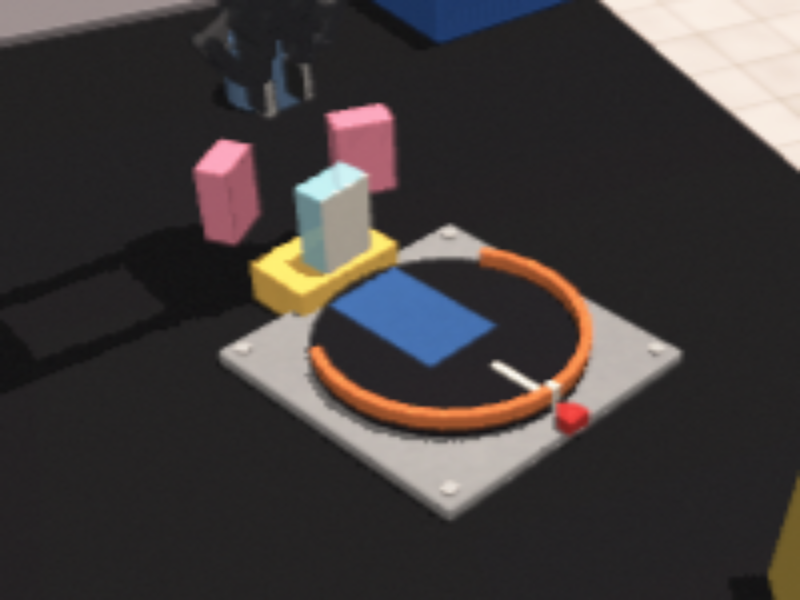

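The line at (553,385) now meets the pointer at (572,418) in the crop, the gap faces the step, and the block stands at (335,215). Step 1 is met, so I'll descend behind the block.

Emit:
jog_arm([
  [[0,-0.02,0.5,0.01,0.01,0,-0.4],[0,-0.02,0.5,0.01,0.01,0,-0.4],[0,-0.02,0.5,0.01,0.01,0,-0.4],[0,-0.02,0.5,0.01,0.01,0,-0.4],[0,-0.02,0.5,0.01,0.01,0,-0.4]],
])

```text
time: 6.65
tool_pos: [0.4887, 0.1383, 0.1861]
tcp_rot: [-1.78, -2.587, 0.001]
wrist_force: [-0.9, -0.6, 0.5]
width: 0.298
grip_force: 0.0
```

Emit:
jog_arm([
  [[-0.2,0,0,0,0,0,-0.4],[-0.2,0,0,0,0,0,-0.4],[-0.2,0,0,0,0,0,-0.4],[-0.2,0,0,0,0,0,-0.4],[-0.15,0,0,0,0,0,-0.4]],
])

```text
time: 7.07
tool_pos: [0.4998, 0.1116, 0.1874]
tcp_rot: [-1.781, -2.586, -0.0]
wrist_force: [0.3, 0.4, -0.4]
width: 0.298
grip_force: 0.1
```

```bash
cat >> h.py <<'E'
def blk(n='side',zmin=.05):
    im,d,p=grab(n);P=cloud(d,p);D=P[...,:2]-AX;c,s=np.cos(YB),np.sin(YB)
    bx=c*D[...,0]+s*D[...,1];by=-s*D[...,0]+c*D[...,1]
    m=hsv(im,(80,20,60),(100,255,255))&(abs(bx)<.06)&(by<.18)&(by>-.08)&(P[...,2]>zmin)
    Q=np.stack([bx[m],by[m],P[...,2][m]],1);print(n,m.sum(),'bx',Q[:,0].min().round(4),Q[:,0].max().round(4),'by',Q[:,1].min().round(4),Q[:,1].max().round(4),'z',np.percentile(Q[:,2],[2,50,98]).round(4))
    return im,Q
E
python3 - <<'E'
from h import *
st();print('base y tool',);s=read_state();D=s['tool_pos'][:2]-AX;print(D@[np.cos(YB),np.sin(YB)],D@[-np.sin(YB),np.cos(YB)])
blk()
E
```

```text
7.07 [0.4998 0.1116 0.1874] yaw 20.89 z [-0.001  0.001 -1.   ] F [ 0.3  0.4 -0.4] 0.298 [ 0.17  0.06  2.07  0.    1.01 -0.19]
base y tool
0.0060741000679278775 0.15203043350693615
side 1596 bx -0.0598 0.0365 by 0.0886 0.1794 z [0.0837 0.3884 0.5061]
```

Emit:
jog_arm([
  [[-0.12,0,0,0,0,0,-0.4],[-0.12,0,0,0,0,0,-0.4],[-0.12,0,0,0,0,0,-0.4],[-0.12,0,0,0,0,0,-0.4],[-0.12,0,0,0,0,0,-0.4]],
])

```text
time: 7.53
tool_pos: [0.505, 0.0954, 0.1858]
tcp_rot: [-1.779, -2.586, 0.003]
wrist_force: [-0.1, 0.1, -0.7]
width: 0.3
grip_force: 0.0
```

Emit:
jog_arm([
  [[-0.12,0,0,0,0,0,-0.4],[-0.12,0,0,0,0,0,-0.4],[0,0,0,0,0,0,-0.4],[0,0,0,0,0,0,-0.4],[0,0,0,0,0,0,-0.4]],
])

```text
time: 7.95
tool_pos: [0.5075, 0.0889, 0.1858]
tcp_rot: [-1.779, -2.585, 0.003]
wrist_force: [-0.1, -0.7, -1.1]
width: 0.301
grip_force: 0.0
```

Run:
```python
from h import *
st()
im,d,p=grab('side');cv2.imwrite('pics/b2.png',cv2.resize(im[110:290,150:350],(800,600)))
```

```text
7.95 [0.5075 0.0889 0.1858] yaw 20.92 z [-0.004  0.001 -1.   ] F [-0.1 -0.7 -1.1] 0.301 [ 0.12  0.07  2.06  0.    1.01 -0.24]
```

View pics/b2.png

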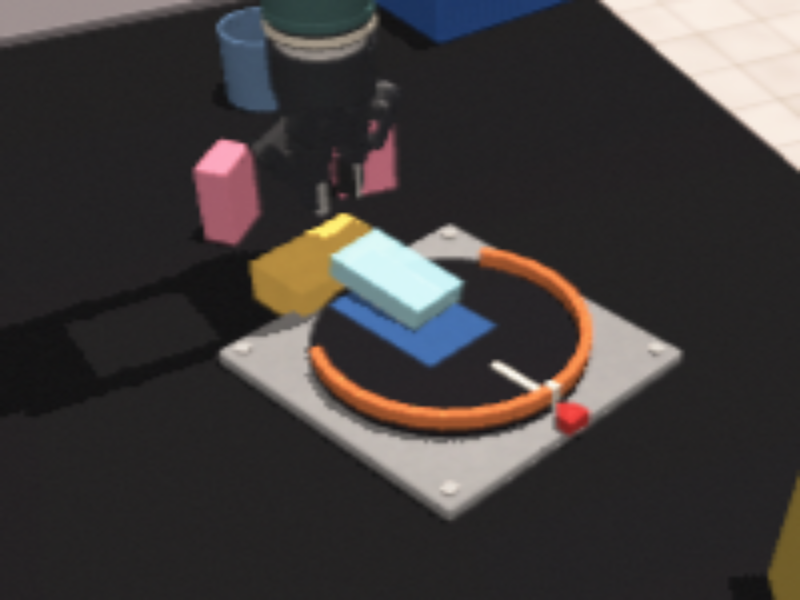

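The block has toppled and lies at about (395,278), rear end near the step and slightly off to the right. Next I'll measure it with the arm drawn back.

Emit:
jog_arm([
  [[0.5,0,0,0,0,0,-0.4],[0.4,0,0,0,0,0,-0.4],[0.4,0,0,0,0,0,-0.4],[0,0,0,0,0,0,-0.4],[0,0,0,0,0,0,-0.4]],
])

```text
time: 8.42
tool_pos: [0.4933, 0.1261, 0.1859]
tcp_rot: [-1.776, -2.588, 0.003]
wrist_force: [0.2, 0.4, 0.6]
width: 0.302
grip_force: 0.0
```

```bash
cat >> h.py <<'E'
def lying(ns=('side','top')):
    for n in ns:
        im,d,p=grab(n);P=cloud(d,p);D=P[...,:2]-AX;c,s=np.cos(YB),np.sin(YB)
        bx=c*D[...,0]+s*D[...,1];by=-s*D[...,0]+c*D[...,1];Z=P[...,2]
        m=hsv(im,(78,20,100),(102,160,255))&(abs(bx)<.07)&(by<.15)&(by>-.06)&(Z>.052)&(Z<.095)
        k,l,s_,_=cv2.connectedComponentsWithStats(m.astype(np.uint8));m=l==1+np.argmax(s_[1:,4])
        Q=np.stack([bx[m],by[m],Z[m]],1)
        A=np.c_[Q[:,:2],np.ones(len(Q))];k=np.linalg.lstsq(A,Q[:,2],rcond=None)[0]
        R=cv2.minAreaRect((Q[:,:2]*1000).astype(np.float32))
        print(n,len(Q),'rect',np.round(R[0],1),np.round(R[1],1),round(R[2],1),'mean',Q.mean(0).round(4),'slope',k.round(3),'by',Q[:,1].min().round(4),Q[:,1].max().round(4))
E
python3 - <<'E'
from h import *
st();lying();angles(('side',))
E
```

```text
8.42 [0.4933 0.1261 0.1859] yaw 21.06 z [-0.003  0.    -1.   ] F [0.2 0.4 0.6] 0.302 [ 0.2   0.06  2.07  0.    1.01 -0.17]
side 464 rect [ 9.5 65.4] [54.1 89.1] 5.7 mean [0.0062 0.0632 0.0672] slope [0.114 0.149 0.057] by 0.0211 0.1117
top 433 rect [11.4 66.5] [51.3 88. ] 2.7 mean [0.0098 0.0651 0.0673] slope [0.035 0.14  0.058] by 0.0222 0.1093
side line 71 113.52 5.51 0.023 0.109
side line 35 -67.34 2.68 0.046 0.098
side line 17 -69.02 3.55 0.087 0.106
side patch [534.1   5.7] [ 71.4 111.7] 22.37 dir 110.77 0.0409
```

Emit:
jog_arm([
  [[-0.2,0.05,0.5,0,0,0,-0.4],[-0.2,0.05,0.5,0,0,0,-0.4],[-0.2,0.05,0.5,0,0,0,-0.4],[0,0,0.4,0,0,0,-0.4],[0,0,0.2,0,0,0,-0.4]],
])

```text
time: 8.98
tool_pos: [0.5032, 0.1095, 0.1211]
tcp_rot: [-1.78, -2.583, 0.005]
wrist_force: [-0.1, 0.1, -1.0]
width: 0.3
grip_force: 0.0
```

```bash
cat >> h.py <<'E'
def tb():
    s=read_state();D=s['tool_pos'][:2]-AX;print('tool base',(D@[np.cos(YB),np.sin(YB)]).round(4),(D@[-np.sin(YB),np.cos(YB)]).round(4))
E
python3 - <<'E'
from h import *
st();tb()
im,d,p=grab('side');P=cloud(d,p);D=P[...,:2]-AX
by=-np.sin(YB)*D[...,0]+np.cos(YB)*D[...,1];bx=np.cos(YB)*D[...,0]+np.sin(YB)*D[...,1]
m=(abs(by-.15)<.014)&(abs(bx)<.045)&(P[...,2]<.11)&(P[...,2]>.04)&~hsv(im,(18,100,30),(36,255,255))
print(np.percentile(P[m][:,2],[0,5,25,50]))
cv2.imwrite('pics/b3.png',cv2.resize(im[130:250,170:330],(800,600)))
E
```

```text
8.98 [0.5032 0.1095 0.1211] yaw 20.86 z [-0.006  0.    -1.   ] F [-0.1  0.1 -1. ] 0.3 [ 0.17  0.16  2.1   0.    0.89 -0.2 ]
tool base 0.0085 0.1489
[0.0544165  0.05960401 0.07245088 0.08845506]
```

View pics/b3.png

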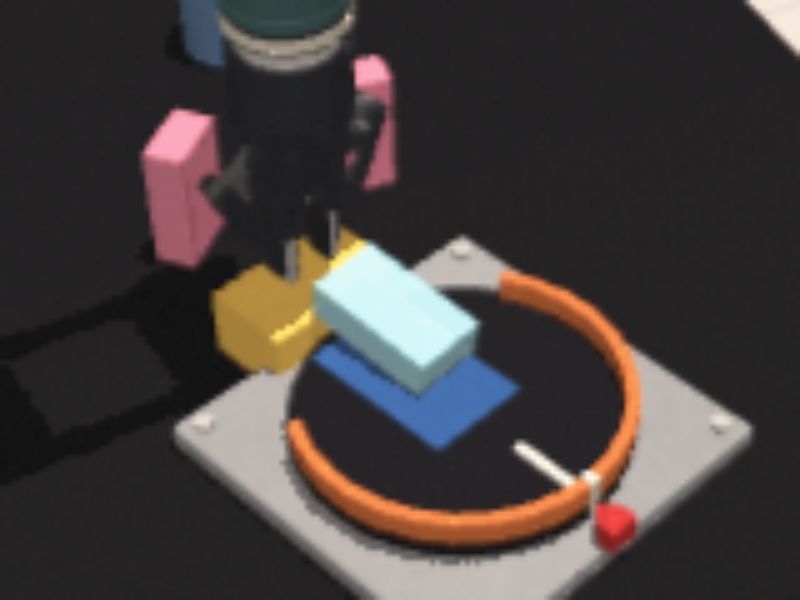

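The fingers are behind the block, tips at about (310,260) and ~55 mm high, and the leaning block is at (395,315). I'll push it inward.

Emit:
jog_arm([
  [[-0.25,0.03,0.1,0,0,0,-0.4],[-0.3,0.02,0,0,0,0,-0.4],[-0.25,0,0,0,0,0,-0.4],[-0.15,0,0,0,0,0,-0.4],[-0.15,0,0,0,0,0,-0.4]],
])

```text
time: 9.45
tool_pos: [0.5179, 0.0792, 0.1204]
tcp_rot: [-1.78, -2.586, 0.001]
wrist_force: [-0.1, 0.3, -0.1]
width: 0.303
grip_force: 0.6
```

Emit:
jog_arm([
  [[-0.12,0,0,0,0,0,-0.4],[-0.12,0,0,0,0,0,-0.4],[-0.12,0,0,0,0,0,-0.4],[-0.12,0,0,0,0,0,-0.4],[0,0,0,0,0,0,-0.4]],
])

```text
time: 9.87
tool_pos: [0.5226, 0.0659, 0.1198]
tcp_rot: [-1.78, -2.586, 0.003]
wrist_force: [-0.6, -0.0, -0.4]
width: 0.305
grip_force: 0.0
```

Run:
```python
from h import *
st();tb();lying(('side',));angles(('side',))
```

```text
9.87 [0.5226 0.0659 0.1198] yaw 20.93 z [-0.003  0.    -1.   ] F [-0.6 -0.  -0.4] 0.305 [ 0.08  0.18  2.08  0.    0.89 -0.29]
tool base 0.011 0.1012
side 432 rect [ 8.  47.7] [54.7 96.1] 0.3 mean [0.005  0.0416 0.0625] slope [0.055 0.022 0.061] by -0.0003 0.0957
side line 54 56.91 36.3 0.001 0.031
side line 35 -67.34 2.68 0.046 0.098
side line 17 -69.02 3.55 0.086 0.108
side patch [595.1 217.9] [566.6 117.2] 74.4 dir 79.48 0.2546
```

Emit:
jog_arm([
  [[-0.1,0,0,0,0,0,-0.4],[-0.08,0,0,0,0,0,-0.4],[0,0,0,0,0,0,-0.4],[0.3,0,0,0,0,0,-0.4],[0.3,0,0,0,0,0,-0.4]],
])

```text
time: 10.38
tool_pos: [0.5178, 0.0785, 0.1198]
tcp_rot: [-1.781, -2.584, 0.002]
wrist_force: [0.3, 0.2, 0.5]
width: 0.301
grip_force: 0.0
```

Emit:
jog_arm([
  [[0.3,0,-0.5,0,0,0,-0.4],[0.3,0,-1,0,0,0,-0.4],[0.5,0,-1,0,0,0,-0.4],[0.8,0,-1,0,0,0,-0.4],[0.8,0,-1,0,0,0,-0.4]],
])

```text
time: 10.8
tool_pos: [0.4883, 0.1549, 0.2561]
tcp_rot: [-1.78, -2.585, 0.003]
wrist_force: [1.2, -0.2, 0.1]
width: 0.306
grip_force: 0.0
```

Run:
```python
from h import *
st();tb();lying();angles()
im,d,p=grab('top');cv2.imwrite('pics/f1.png',cv2.resize(im[130:260,200:360],(800,600)))
```

```text
10.8 [0.4883 0.1549 0.2561] yaw 20.9 z [-0.004  0.    -1.   ] F [ 1.2 -0.2  0.1] 0.306 [ 0.26 -0.01  2.    0.    1.15 -0.11]
tool base 0.0109 0.1966
side 426 rect [ 8.2 41.4] [53.2 93.6] 0.6 mean [0.0053 0.037  0.0626] slope [0.058 0.019 0.062] by -0.0057 0.0881
top 455 rect [ 9.5 41.3] [50.9 90.6] 0.3 mean [0.0088 0.042  0.0616] slope [0.009 0.004 0.061] by -0.0039 0.0866
top line 46 -67.94 1.94 0.045 0.104
top patch [534.1   4.8] [ 68.7 110.9] 21.59 dir 111.27 0.0401
side line 60 38.34 60.84 0.002 0.034
side line 35 -67.34 2.68 0.046 0.097
side line 17 -69.02 3.55 0.087 0.107
side patch [534.    5.9] [ 71.4 112.6] 22.37 dir 110.78 0.0411
```

View pics/f1.png

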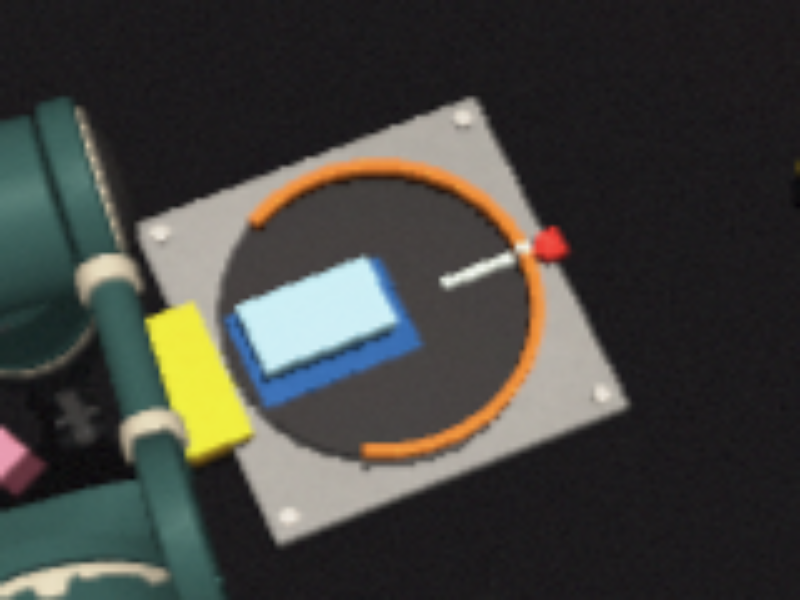

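The block lies flat on the patch at (320,315), about 9.5 mm off its centre (limit 18 mm) and aligned with it. The line end at (525,247) faces the pointer at (550,243), and the arm is clear of everything.

```bash
python3 -c "
from h import *
print(bot.finish_job())"
```

```text
the job is handed in; nothing more can be done
None
```

I handed the job in, but it returned no verdict. By my last measurements the white line is within about 1° of the pointer, and the block lies flat and lengthwise on the patch, about 9.5 mm off its centre (limit 18 mm); no contact with the jar, carton or mug showed, though I did not re-measure them.

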